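# Take the lift-off lid off the clip bin

## Robot

A 7-joint arm with a two-finger parallel gripper is mounted at the origin on the work surface. World frame = base frame: x ahead of the robot, y to its left, z up, the work surface at z = 0. Lengths are in m, angles in rad, forces in N, time in s.
With the tool pointing down it reaches from about 0.4 to 0.85 m from the base axis. Payload 10.4 kg.
Tool frame: the origin (TCP) lies midway between the tips of the shut fingers; the grasp point (between the pads) lies 19 mm behind it; z points along the fingers, x is the direction in which the jaws open and shut, and the axes are right-handed (so a half turn about z gives the same grasp; the last joint's range is limited). The gripper opens to 85 mm and grips with 20 to 120 N. Pads are 22 mm wide; open, the fingers measure 114 mm over their backs; the gripper's body (76 mm by 85 mm) begins 54 mm behind the grasp point. The pads swing forward as they close: fully open they stand 13 mm farther back than shut.
Start: joints at [1.245, 0.332, -0.065, 1.46, 0.022, 1.35, -0.088], TCP at [0.186, -0.597, 0.231] pointing down, gripper open.
Joint ranges: [-2.6, 2.6], [-0.5, 2.12], [-1.47, 1.34], [0.16, 2.42], [-1.27, 4.41], [0.06, 2.06], [-2.6, 2.6]. Speed limits (rad/s): [2.22, 2.22, 2.79, 2.79, 3.14, 3.14, 3.14].

## Interface

Orientations are given as a unit quaternion [x, y, z, w].
In Python, from workcell import telemetry, eyes, order gives the robot as it stands.
- The arm moves only by the tool servo_tool, never from a script. Its argument "deltas" is a list of rows, each a list of 3 entries, a list of its own where there are three numbers: the shift along the tool's x, y, z in cm, then the turn about the tool's z in rad, then the finger opening in cm, from 0 to 8.54. A call has 1 to 12 rows; each row shifts and turns the pose as measured when the row begins, along the tool's axes as they then stand; what a row does not reach is not made up. A row lasts 1/12 s, in which the tool goes at most 41.7 mm and 7.16 degrees, less where a joint would pass 70% of its speed; a pose out of reach is approached as far as the arm can. A call is refused whole if a number of a shift passes 4.17 or a number of a turn 0.125, either way. A call with a gripper value outside its range is refused whole. The fingers move at their own pace and stop on an object; "force" is the grip in N (left out, the last holds). Time passes only in rows, so rows that do not move let the fingers close. It gives the time, the measured TCP pose, the force and the opening at its end, in the units of the state.
- telemetry.get_obs(): the state, without advancing time (a new reading comes with each control period).
- eyes.camera(name): name is "side" or "top"; returns (picture, depth): 400x640x3 uint8, blue, green, red; 400x640 float32, m along the optical axis (not along the pixel's ray), 0 where there is no reading.
- eyes.calibration(name): a dict with "fx", "fy", "cx", "cy" (pixels), "distortion" ([k1, k2, p1, p2, k3] as OpenCV has them; the pictures are not rectified), "rvec" (rotation vector, rad) and "tvec" (3), from world to camera coordinates, as OpenCV has them. Camera axes: x right, y down, z forward; pixel columns grow to the right and rows downward; lengths in m; the calibration is good to about 2 mm. A picture is of the moment at which its call begins. calibration takes no time and is no camera call.
- order.hand_in(): hands the job in, once; it reports no verdict.
The state is a dict: "clock": time; "joint_pos": joint angles; "joint_velocities": joint speeds; "tau": joint torques, N m; "position": TCP position; "ee_rot": TCP orientation; "ft_force": force on the tool from outside, world axes, zero at the start; "torque": the same for the moment, N m; "grip_width": opening from 0.0 (shut) to 1.0 (fully open).
Only numpy, scipy, OpenCV 4.12 (cv2) and the standard library are available. Lean on these libraries where they do the work, as an engineer would, in place of code of your own. Each camera call takes 0.05 s, during which the arm holds its last target. There are 200 camera calls.

## Task

The clip bin has to be filled, so take its lid off. Lift the blue lid by its black knob, swing it over until it leans back on the bin's rubber stop bar and let go of it there; then take it again by its upper edge, bring it upright, lift it straight up off its two hinge pins, and stand it hinge edge down in the slot of the white lid stand, letting go only once it stands on the slot's floor. Leave the yellow magnet holder, the steel weight and the glass paperweight where they are.

Things in the scene. Friction and masses are not known exactly. Their poses are not given: they have to be found in the camera images.
- clip_box: Fixed grey steel clip bin, 160 mm long (x) x 150 mm wide (y) x 80 mm high, 6 mm walls, open on top, standing on the counter under a shut blue lid. Origin: centre of its underside. x points from its front to its hinge side, y along the hinge, z up.
- box_hinge (a point): Middle of the bin's hinge axis, 84 mm above the counter and 98 mm on the +x side of the bin's centre; axes as the bin. The axis runs along y.
- left_pin (a point): Middle of one of two fixed level brass hinge pins on the axis, 46 mm to the +y side of box_hinge; the other is 46 mm to the -y side. Each is 30 mm long (y) and flat: 5 mm thick (x), 15 mm tall (z), round top and bottom, held at its outer end by a bracket post (inner face 58.5 mm from box_hinge, top 93 mm above the counter).
- stop_bar (a point): Middle of a fixed black rubber bar, 10 mm thick, 98 mm long along y, on two posts behind the bin: 24 mm behind (+x of) and 39 mm above the hinge axis. The lid swung open leans on it about 20 degrees past upright (110 degrees from shut) and stays there when let go; let go before upright it falls shut.
- lid_hinge (a point): Loose blue lid, 0.17 to 0.35 kg: this point is in its mid-plane, centred between the bores of its two hinge knuckles. At first it lies on the bin's hinge axis, axes parallel to the bin's. The plate (146 mm wide in y, 8 mm thick in z) runs from 17 to 180 mm on the -x side of this point; 180 mm is its free front edge. z points out of the outer face, x towards the hinge edge.
- lid: The same lid, origin and axes as lid_hinge. Its knuckles (20 mm wide, 45 mm either side in y, 27 mm thick in z, ending 13.5 mm on the +x side) are C hooks: 17 mm bore, 8 mm mouth towards +x. A flat pin passes the mouth only with the lid within about 15 degrees of upright and the mouth within about 1.5 mm over the pin; else it catches. Free after about 25 mm of lift; up to 6 mm play before.
- lid_center (a point): Centre of the lid's plate, 98.5 mm on the -x side of lid_hinge, axes as lid_hinge (x points down when the lid is upright).
- lid_knob (a point): Point in the lid's black knob where it can be pinched, 30 mm out (z) from the plate's mid-plane, 138 mm from the hinge axis, 42 mm in from the free front edge. The knob is a bar on the outer face, 16 mm (x) x 30 mm (y), standing 38 mm proud. Pinched lightly (20 N) across its 30 mm, it can pivot between the fingers as the lid swings. Axes as lid_hinge.
- stand_slot (a point): Fixed white lid stand: base 80 x 160 mm, 8 mm thick, with two upright panels 62 mm tall, 6 mm thick, 150 mm long; the slot between them is 38 mm wide (x), open at its ends (y). This point: centre of the slot's floor, 8 mm above the counter; x across, y along the slot, z up. A lid standing in it on its knuckles has lid_hinge 13.5 mm above this point.
- magnet_center (a point): Yellow plastic clip magnet holder, round, 68 mm across, 68 mm tall; its centre. Leave alone.
- weight_center (a point): Steel letter scale weight with a small knob, 52 mm across, 76 mm tall; its centre. Leave alone.
- glass_center (a point): Clear glass paperweight, 68 mm across, 50 mm tall; its centre. Leave alone.
There are look-alikes about, which are no part of the job. Of the things like the lid, leave any that is green or turquoise; of the rest the larger one is meant.

How it is judged:
On the way, in this order (a step that is already met when the one before it is completed fails the run):
1. the lid, still on its pins, leans back on the stop bar, past upright, and nothing holds it (angle between lid_center's own z axis and vertical above 1.75 rad and distance between lid_hinge and box_hinge below 0.012 m and contact force between the fingers and lid below 0.1 N and angular speed of lid below 0.1 rad/s), for 0.3 s.
2. the lid is held upright, lifted straight up clear of its pins (angle between lid_center's own z axis and vertical between 1.3 and 1.84 rad and z of lid_hinge in the frame of box_hinge above 0.027 m and horizontal distance between lid_hinge and box_hinge below 0.04 m and contact force between the fingers and lid above 1 N), for 0.05 s.
3. the lid stands on the floor of the stand's slot, still held (z of lid_hinge in the frame of stand_slot below 0.02 m and x of lid_hinge in the frame of stand_slot between -0.014 and 0.014 m and contact force between the fingers and lid above 1 N), for 0.1 s.
At the end, for the whole second after the job is handed in: The lid stands at rest and let go in the slot of the lid stand, hinge edge down on the slot's floor (lid_hinge less than 20 mm above it, within 14 mm of the slot's middle across and 30 mm along), within 0.4 rad of upright (z of lid_hinge in the frame of stand_slot below 0.02 m and x of lid_hinge in the frame of stand_slot between -0.014 and 0.014 m and y of lid_hinge in the frame of stand_slot between -0.03 and 0.03 m and angle between lid_center's own z axis and vertical between 1.17 and 1.97 rad and linear speed of lid below 0.02 m/s and contact force between the fingers and lid below 0.1 N); the robot touches nothing.
It fails at once if the magnet holder is moved more than 30 mm (distance of magnet_center from where it was at the start of the episode above 0.03 m).
It fails at once if the scale weight is moved more than 30 mm (distance of weight_center from where it was at the start of the episode above 0.03 m).
It fails at once if the glass paperweight is moved more than 30 mm (distance of glass_center from where it was at the start of the episode above 0.03 m).
It also fails if it takes over 72 s, if anything falls off the work surface, if the arm or the gripper's body presses on something with over 40 N, if the wrist force passes 120 N, or if a joint passes its speed limit or range.

## Working session

There is one attempt and no reset: what is moved stays moved. The work goes in short steps, Python scripts to look and compute and a tool call to move; the robot and the scene stay as the last step left them, time stands still between calls to the robot, and variables do not carry over. Pictures are saved under pics/ and viewed, about 8 in all and at most 12, crops included, and the job is handed in when it is done.

Besides the shell and the picture viewer there is one more tool, called after ">>>" as a command line: name --argument value ..., lists and objects as JSON in quotes. servo_tool: Moves the arm, as the interface text tells. Its arguments: {"type":"object","properties":{"deltas":{"type":"array"},"force":{"type":"number"}},"required":["deltas"]}

```bash
mkdir -p pics; ls
cat > h.py <<'E'
import numpy as np,cv2
from workcell import telemetry,eyes,order
from scipy.spatial.transform import Rotation as R
def shot(n,f):
    p,d=eyes.camera(n); cv2.imwrite(f'pics/{f}.png',p); np.save(f'pics/{f}.npy',d); return p,d
def cal(n):
    c=eyes.calibration(n);K=np.array([[c['fx'],0,c['cx']],[0,c['fy'],c['cy']],[0,0,1.]])
    return K,np.array(c['distortion']),np.array(c['rvec'],float).reshape(3,1),np.array(c['tvec'],float).reshape(3,1)
def w(n,uv,z):  # depth z -> world
    K,D,r,t=cal(n); uv=np.array(uv,float).reshape(-1,1,2); x=cv2.undistortPoints(uv,K,D)[:,0]
    z=np.asarray(z,float).reshape(-1,1); P=np.hstack([x*z,z]); M=cv2.Rodrigues(r)[0]; return (P-t.T)@M
def cloud(n,d):
    v,u=np.nonzero(d>0); return np.c_[u,v], w(n,np.c_[u,v],d[v,u])
def px(n,P):
    K,D,r,t=cal(n); return cv2.projectPoints(np.array(P,float).reshape(-1,3),r,t,K,D)[0][:,0]
def st():
    o=telemetry.get_obs(); print({k:np.round(o[k],3) for k in ['clock','joint_pos','position','ee_rot','ft_force','grip_width']}); return o
E
python3 - <<'E'
from h import *
o=st(); print(R.from_quat(o['ee_rot']).as_matrix().round(3))
for n in ['top','side']:
    shot(n,n+'0'); K,D,r,t=cal(n); M=cv2.Rodrigues(r)[0]; print(n,K[0,0],(-M.T@t).ravel().round(3),M[2].round(3))
E
```

```text
pics
{'clock': np.float64(0.0), 'joint_pos': array([ 1.245,  0.333, -0.065,  1.461,  0.022,  1.35 , -0.088]), 'position': array([ 0.186, -0.596,  0.231]), 'ee_rot': array([ 0.806, -0.592, -0.001, -0.   ]), 'ft_force': array([-0.298,  0.522, -0.054]), 'grip_width': np.float64(1.0)}
[[ 0.298 -0.954 -0.   ]
 [-0.954 -0.298  0.001]
 [-0.001  0.    -1.   ]]
top 481.52667307884303 [ 0.215 -0.207  1.481] [ 0.24   0.02  -0.971]
side 443.42673323555863 [0.22  0.638 1.115] [ 0.231 -0.607 -0.76 ]
```

View pics/top0.png

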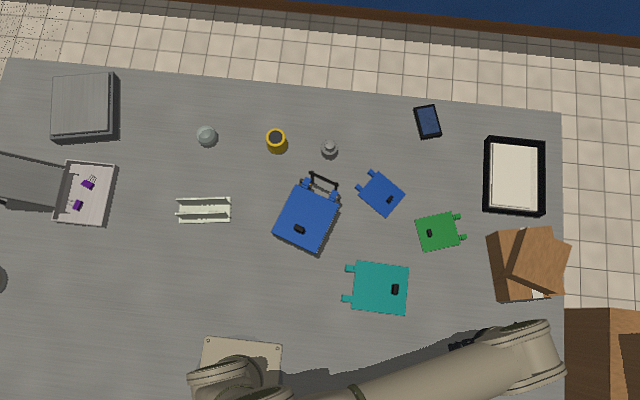

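View pics/side0.png

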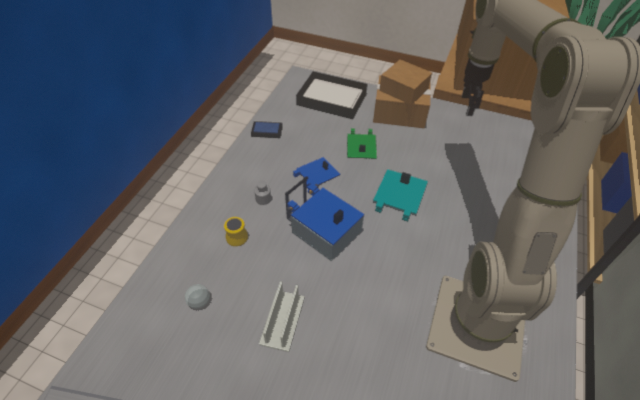

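The top view shows the blue lid on its bin at about (307,217), with the knob at (299,229) and the stop bar at (323,181). The stand is at (203,210), and the holder, weight and glass lie behind. The side view agrees: bin at (328,220), stand at (283,318).

```bash
cat > m.py <<'E'
from h import *
for n in ['top','side']:
    p=cv2.imread(f'pics/{n}0.png');d=np.load(f'pics/{n}0.npy');uv,P=cloud(n,d)
    c=p[uv[:,1],uv[:,0]].astype(int)
    b=(c[:,0]>c[:,2]+60)&(c[:,0]>c[:,1]+40)&(P[:,2]>.07)&(P[:,2]<.105)&(abs(P[:,1])<.6)&(P[:,0]>.2)&(P[:,0]<.8)
    Q=P[b]; print(n,'lid',b.sum(),Q.mean(0).round(4),'medz',np.median(Q[:,2]).round(4)); r=cv2.minAreaRect(Q[:,:2].astype(np.float32)); print(r,cv2.boxPoints(r).round(4).tolist())
    C=Q.mean(0)
    k=(c.max(1)<60)&(P[:,2]>.1)&(P[:,2]<.16)&(np.hypot(*(P[:,:2]-C[:2]).T)<.16)
    K=P[k]; print('dark',k.sum()); 
    if k.sum():
        lo=K[(K[:,2]>.118)&(K[:,2]<.13)&(np.hypot(*(K[:,:2]-C[:2]).T)<.09)]; print('knob',len(lo),lo.mean(0).round(4))
        hi=K[np.hypot(*(K[:,:2]-C[:2]).T)>.1]; print('bar',len(hi),hi.mean(0).round(4),hi[:,2].max().round(3)); 
        if len(hi)>5: r=cv2.minAreaRect(hi[:,:2].astype(np.float32)); print(r)
    X=px(n,[[.45,.1,.0]])
    s=(c.min(1)>140)&(P[:,2]>.055)&(P[:,2]<.085)&(P[:,1]>-.1)&(P[:,1]<.4)&(P[:,0]>.2)&(P[:,0]<.8)
    S=P[s]; r=cv2.minAreaRect(S[:,:2].astype(np.float32)) if s.sum()>5 else None; print('stand',s.sum(),S.mean(0).round(4),r)
    for nm,q in dict(top=[('mag',(276,140)),('wt',(329,148)),('gl',(207,136)),('teal',(378,288))],side=[('mag',(235,226)),('wt',(262,190)),('gl',(197,297))])[n]: print(nm,w(n,q,d[q[1],q[0]]).round(3))
E
python3 m.py; python3 -c "
import cv2,numpy as np
a=cv2.imread('pics/top0.png')[160:260,160:360];b=cv2.imread('pics/side0.png')[165:355,250:380]
a=cv2.resize(a,None,fx=4,fy=3.0*4/3,interpolation=2)[:400];b=cv2.resize(b,None,fx=3,fy=3,interpolation=2)
cv2.imwrite('pics/c0.png',a)"
```

```text
top lid 2698 [ 0.4852 -0.1436  0.0872] medz 0.0869
((0.49506455659866333, -0.14650286734104156), (0.1452910453081131, 0.1928185075521469), 70.33335876464844) [[0.3797999918460846, -0.18250000476837158], [0.5613999962806702, -0.24740000069141388], [0.6103000044822693, -0.11050000041723251], [0.4287000000476837, -0.04560000076889992]]
dark 149
knob 52 [ 0.442  -0.1292  0.124 ]
bar 91 [ 0.5959 -0.1815  0.1265] 0.133
((0.5969862937927246, -0.18335580825805664), (0.09182515740394592, 0.013071333058178425), 70.29142761230469)
stand 162 [0.4886 0.1765 0.0686] ((0.4874875843524933, 0.17857572436332703), (0.050162095576524734, 0.14806082844734192), 8.343631744384766)
mag [[ 0.719 -0.023  0.067]]
wt [[ 0.71 -0.19  0.07]]
gl [[0.717 0.199 0.045]]
teal [[ 0.306 -0.381  0.011]]
side lid 2108 [ 0.4873 -0.1402  0.0904] medz 0.0901
((0.500034749507904, -0.1496061384677887), (0.14698772132396698, 0.2053774893283844), 70.11735534667969) [[0.3785000145435333, -0.18379999697208405], [0.5716000199317932, -0.25360000133514404], [0.6215999722480774, -0.11540000140666962], [0.4284999966621399, -0.04560000076889992]]
dark 101
knob 30 [ 0.4427 -0.123   0.1253]
bar 38 [ 0.5956 -0.181   0.1277] 0.133
((0.5963921546936035, -0.17906436324119568), (0.08471976220607758, 0.009570464491844177), 70.44287872314453)
stand 219 [0.4893 0.1782 0.0719] ((0.4891219437122345, 0.1773989200592041), (0.04976731166243553, 0.14817853271961212), 7.6772918701171875)
mag [[ 0.723 -0.013  0.071]]
wt [[ 0.717 -0.18   0.059]]
gl [[0.715 0.22  0.049]]
```

View pics/c0.png

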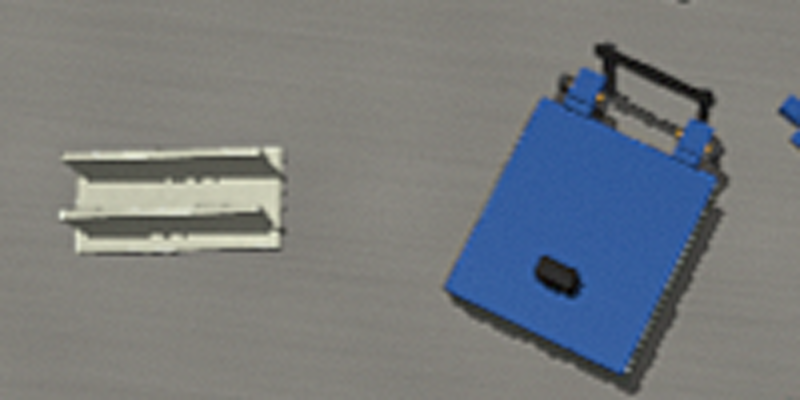

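>>> servo_tool --deltas '[[[0,0,0],0.124,8.5],[[0,0,0],0.124,8.5],[[0,0,0],0.124,8.5],[[0,0,0],0.124,8.5],[[0,0,0],0.124,8.5],[[0,0,0],0.03,8.5],[[-3,-0.5,0],0,8.5],[[-4,-0.65,0],0,8.5],[[-4,-0.65,0],0,8.5],[[-4,-0.65,0],0,8.5],[[-4,-0.65,0],0,8.5],[[-4,-0.65,0],0,8.5]]' --force 20

```text
clock: 1.1
position: [0.2986, -0.3924, 0.2237]
ee_rot: [-0.561, 0.828, 0.006, -0.001]
ft_force: [0.1, 0.6, 0.6]
grip_width: 0.995
```

```bash
cat >> h.py <<'E'
H=np.array([.5737,-.1747,.084]); BY=np.deg2rad(-19.7); S=np.array([.4887,.178,.008]); SY=np.deg2rad(8.)
bx=np.array([np.cos(BY),np.sin(BY),0]); by=np.array([-np.sin(BY),np.cos(BY),0]); ez=np.array([0,0,1.])
def bin2w(x,y,z): return H+x*bx+y*by+z*ez
def go(target,xang=None):
    """TCP target (world) -> remaining delta, cm, in current tool axes, and turn to bring tool x to world angle xang (mod pi)"""
    o=telemetry.get_obs(); M=R.from_quat(o['ee_rot']).as_matrix(); print('t',round(o['clock'],2),'tcp',o['position'].round(4) if hasattr(o['position'],'round') else o['position'],'F',np.round(o['ft_force'],2),'grip cm',round(o['grip_width']*8.54,2))
    print('delta cm',(M.T@(np.array(target)-o['position'])*100).round(2))
    if xang is not None:
        a=np.arctan2(M[1,0],M[0,0]); e=(xang-a+np.pi/2)%np.pi-np.pi/2; print('turn',round(-e,3),'q7',round(o['joint_pos'][6],2))
    b=np.array(o['position'])-H; print('tcp in hinge frame',np.round([b@bx,b@by,b[2]],4))
E
python3 -c "
from h import *
go(bin2w(-.138,0,.03-.019),BY+np.pi/2)"
```

```text
t 1.1 tcp [ 0.2986 -0.3924  0.2237] F [0.14 0.64 0.62] grip cm 8.5
delta cm [-29.86  -3.81  12.96]
turn -0.037 q7 -1.13
tcp in hinge frame [-0.1856 -0.2976  0.1397]
```

>>> servo_tool --deltas '[[[-3.8,-0.5,0],-0.037,8.5],[[-3.8,-0.5,0],0,8.5],[[-3.8,-0.5,0],0,8.5],[[-3.8,-0.5,0],0,8.5],[[-3.8,-0.5,0],0,8.5],[[-3.8,-0.5,0],0,8.5],[[-3.8,-0.5,0],0,8.5],[[-2,-0.3,0],0,8.5],[[0,0,0],0,8.5]]'

```text
clock: 1.85
position: [0.4368, -0.1132, 0.2234]
ee_rot: [-0.581, 0.814, 0.007, -0.002]
ft_force: [-0.0, -0.2, 0.6]
grip_width: 0.994
```

```bash
python3 -c "
from h import *
go(bin2w(-.138,0,.03-.019),BY+np.pi/2)"
```

```text
t 1.85 tcp [ 0.4368 -0.1132  0.2234] F [-0.02 -0.2   0.56] grip cm 8.49
delta cm [ 1.25 -1.3  12.82]
turn 0.013 q7 -1.73
tcp in hinge frame [-0.1496  0.0117  0.1394]
```

>>> servo_tool --deltas '[[[1.2,-1.2,0],0.013,8.5],[[0,0,3],0,8.5],[[0,0,3],0,8.5],[[0,0,2],0,8.5],[[0,0,0],0,8.5]]'

```text
clock: 2.27
position: [0.4441, -0.1285, 0.1411]
ee_rot: [-0.577, 0.817, 0.005, -0.001]
ft_force: [0.4, 0.0, -0.1]
grip_width: 0.993
```

```bash
python3 -c "
from h import *
go(bin2w(-.138,0,.03-.019),BY+np.pi/2); shot('side','k1');p=cv2.imread('pics/k1.png')[140:290,240:440];cv2.imwrite('pics/k1c.png',cv2.resize(p,None,fx=4,fy=4,interpolation=2))"
```

```text
t 2.27 tcp [ 0.4441 -0.1285  0.1411] F [ 0.38  0.01 -0.13] grip cm 8.48
delta cm [-0.   -0.    4.61]
turn 0.003 q7 -1.75
tcp in hinge frame [-0.1375 -0.0002  0.0571]
```

View pics/k1c.png

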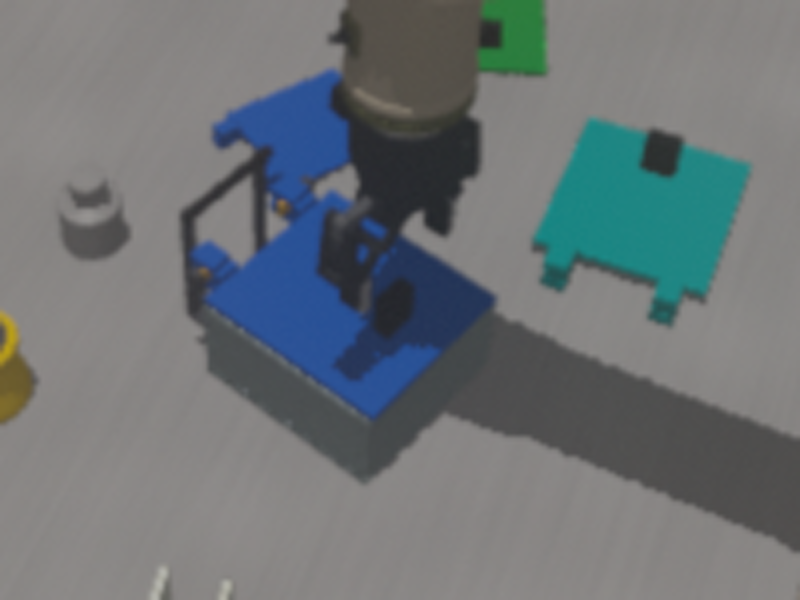

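The open fingers straddle the knob (392,300) along the hinge direction, with tips at about (345,290) and (435,225). I'll lower and pinch.

>>> servo_tool --deltas '[[[0,0,2],0,8.5],[[0,0,1.5],0,8.5],[[0,0,0.9],0,8.5],[[0,0,0],0,4],[[0,0,0],0,2],[[0,0,0],0,2],[[0,0,0],0,2],[[0,0,0],0,2],[[0,0,0],0,2]]' --force 20

```text
clock: 3.07
position: [0.4489, -0.1321, 0.1071]
ee_rot: [-0.576, 0.818, 0.0, 0.002]
ft_force: [0.7, 1.0, -2.5]
grip_width: 0.342
```

```bash
cat >> h.py <<'E'
def arc(a0,a1,n,rz=.03):
    """TCP steps (cm, tool axes) for swinging the knob from a0 to a1 deg"""
    M=R.from_quat(telemetry.get_obs()['ee_rot']).as_matrix()
    a=np.deg2rad(np.linspace(a0,a1,n+1)); x=-.138*np.cos(a)+rz*np.sin(a); z=.138*np.sin(a)+rz*np.cos(a)
    for i in range(n): print((M.T@((x[i+1]-x[i])*bx+(z[i+1]-z[i])*ez)*100).round(2).tolist(), a[i+1].round(2))
def ang():
    o=telemetry.get_obs(); b=o['position']-H; 
    print('x,z',(b@bx).round(4),b[2].round(4)); return b@bx,b[2]
E
python3 -c "
from h import *
go(bin2w(-.138,0,.03-.019),BY+np.pi/2); arc(0,108,27)"
```

```text
t 3.07 tcp [ 0.4489 -0.1321  0.1071] F [ 0.67  0.97 -2.53] grip cm 2.92
delta cm [-0.19  0.61  1.21]
turn -0.0 q7 -1.78
tcp in hinge frame [-0.1319 -0.002   0.0231]
[-0.0, -0.24, -0.95] 0.07
[-0.0, -0.31, -0.94] 0.14
[-0.0, -0.38, -0.91] 0.21
[-0.0, -0.44, -0.88] 0.28
[-0.0, -0.5, -0.85] 0.35
[-0.0, -0.56, -0.81] 0.42
[-0.0, -0.61, -0.77] 0.49
[-0.0, -0.66, -0.73] 0.56
[-0.0, -0.71, -0.68] 0.63
[-0.0, -0.76, -0.63] 0.7
[-0.0, -0.8, -0.57] 0.77
[-0.0, -0.84, -0.52] 0.84
[-0.0, -0.87, -0.46] 0.91
[-0.0, -0.9, -0.39] 0.98
[-0.0, -0.93, -0.33] 1.05
[-0.0, -0.95, -0.27] 1.12
[-0.0, -0.97, -0.2] 1.19
[-0.0, -0.98, -0.13] 1.26
[-0.0, -0.98, -0.06] 1.33
[-0.0, -0.99, 0.01] 1.4
[0.0, -0.98, 0.08] 1.47
[0.0, -0.98, 0.14] 1.54
[0.0, -0.96, 0.21] 1.61
[0.0, -0.95, 0.28] 1.68
[0.0, -0.92, 0.34] 1.75
[0.0, -0.9, 0.41] 1.82
[0.0, -0.87, 0.47] 1.88
```

>>> servo_tool --deltas '[[[0,0,0],0,4.5],[[0,0,0],0,4.5],[[0,0.6,0.6],0,4.5],[[0,0.1,0.6],0,4.5],[[0,0,0.2],0,4.5],[[0,0,0],0,4.5]]'

```text
clock: 3.57
position: [0.4417, -0.1296, 0.0924]
ee_rot: [-0.576, 0.818, -0.001, 0.002]
ft_force: [-0.3, 0.0, 0.1]
grip_width: 0.525
```

```bash
python3 -c "
from h import *
go(bin2w(-.138,0,.03-.019),BY+np.pi/2)"
```

```text
t 3.57 tcp [ 0.4417 -0.1296  0.0924] F [-0.27  0.04  0.12] grip cm 4.48
delta cm [-0.21 -0.14 -0.26]
turn -0.0 q7 -1.78
tcp in hinge frame [-0.1394 -0.0021  0.0084]
```

>>> servo_tool --deltas '[[[0,-0.1,-0.3],0,4.5],[[0,0,0],0,2],[[0,0,0],0,2],[[0,0,0],0,2],[[0,0,0],0,2],[[0,0,0],0,2]]' --force 20

```text
clock: 4.07
position: [0.4424, -0.1298, 0.0951]
ee_rot: [-0.576, 0.818, 0.0, 0.002]
ft_force: [1.1, 0.5, -0.5]
grip_width: 0.348
```

```bash
python3 -c "
from h import *
go(bin2w(-.138,0,.03-.019),BY+np.pi/2)"
```

```text
t 4.07 tcp [ 0.4424 -0.1298  0.0951] F [ 1.08  0.49 -0.5 ] grip cm 2.97
delta cm [-0.2  -0.08  0.01]
turn 0.0 q7 -1.78
tcp in hinge frame [-0.1388 -0.002   0.0111]
```

>>> servo_tool --deltas '[[[0,-0.24,-0.95],0,2],[[0,-0.31,-0.94],0,2],[[0,-0.38,-0.91],0,2],[[0,-0.44,-0.88],0,2],[[0,-0.5,-0.85],0,2],[[0,-0.56,-0.81],0,2],[[0,0,0],0,2]]'

```text
clock: 4.65
position: [0.4672, -0.1391, 0.1546]
ee_rot: [-0.576, 0.818, 0.0, 0.002]
ft_force: [-0.9, -1.0, -3.2]
grip_width: 0.351
```

```bash
cat >> h.py <<'E'
def knob(rz=.03,off=.019,a1=108,n=16):
    o=telemetry.get_obs(); b=o['position']-H; x=b@bx; z=b[2]+off; r=np.hypot(x,z)
    a=np.rad2deg(np.arctan2(z,-x)-np.arctan2(rz,.138)); print('t',o['clock'],'grip',o['grip_width']*8.54,'F',np.round(o['ft_force'],1),'y',b@by,'angle',a,'radius err mm',1000*(r-np.hypot(.138,rz)))
    arc(a,a1,n,rz)
E
python3 -c "
from h import *
knob()"
```

```text
t 4.65 grip 2.99558275591086 F [-0.9 -1.  -3.2] y -0.0023838074567811974 angle 26.3257180807615 radius err mm 2.395943574839049
[-0.0, -0.83, -0.95] 0.55
[-0.0, -0.91, -0.87] 0.64
[-0.0, -0.98, -0.78] 0.73
[-0.0, -1.05, -0.69] 0.82
[-0.0, -1.11, -0.6] 0.9
[-0.0, -1.16, -0.5] 0.99
[-0.0, -1.2, -0.39] 1.08
[-0.0, -1.23, -0.28] 1.17
[-0.0, -1.25, -0.17] 1.26
[-0.0, -1.26, -0.06] 1.35
[0.0, -1.26, 0.05] 1.44
[0.0, -1.25, 0.16] 1.53
[0.0, -1.23, 0.27] 1.62
[0.0, -1.2, 0.38] 1.71
[0.0, -1.16, 0.48] 1.8
[0.0, -1.11, 0.59] 1.88
```

>>> servo_tool --deltas '[[[0,-0.8,-0.9],0,2],[[0,-0.9,-0.85],0,2],[[0,-0.98,-0.78],0,2],[[0,-1.05,-0.69],0,2],[[0,-1.1,-0.6],0,2],[[0,-1.15,-0.5],0,2],[[0,0,0],0,2]]'

```text
clock: 5.23
position: [0.5233, -0.1595, 0.1989]
ee_rot: [-0.576, 0.818, 0.003, -0.001]
ft_force: [-0.8, -0.5, -1.1]
grip_width: 0.345
```

```bash
python3 -c "
from h import *
knob(n=12)"
```

```text
t 5.2333 grip 2.9500976865986233 F [-0.8 -0.5 -1.1] y -0.0027090695067716027 angle 56.308667728613955 radius err mm 2.584036467400214
[-0.0, -1.0, -0.36] 1.06
[-0.0, -1.02, -0.28] 1.13
[-0.0, -1.04, -0.2] 1.21
[-0.0, -1.05, -0.12] 1.28
[-0.0, -1.06, -0.04] 1.36
[-0.0, -1.06, 0.03] 1.43
[0.0, -1.06, 0.11] 1.51
[0.0, -1.04, 0.19] 1.58
[0.0, -1.03, 0.27] 1.66
[0.0, -1.0, 0.35] 1.73
[0.0, -0.97, 0.42] 1.81
[0.0, -0.94, 0.49] 1.88
```

>>> servo_tool --deltas '[[[0,-1.0,-0.36],0,2],[[0,-1.02,-0.28],0,2],[[0,-1.04,-0.2],0,2],[[0,-1.05,-0.12],0,2],[[0,-1.06,-0.04],0,2],[[0,-1.06,0.03],0,2],[[0,-1.06,0.11],0,2],[[0,-1.04,0.19],0,2],[[0,0,0],0,2]]'

```text
clock: 5.98
position: [0.6006, -0.1869, 0.2059]
ee_rot: [-0.576, 0.818, 0.005, -0.003]
ft_force: [0.2, -0.1, 0.8]
grip_width: 0.345
```

```bash
python3 -c "
from h import *
knob(n=4);shot('side','k2');p=cv2.imread('pics/k2.png')[120:270,240:440];cv2.imwrite('pics/k2c.png',cv2.resize(p,None,fx=4,fy=4,interpolation=2))"
```

```text
t 5.9833 grip 2.947558543179702 F [ 0.2 -0.1  0.8] y -0.0024041724597567934 angle 89.52846660658037 radius err mm 2.6932087034606256
[0.0, -1.11, 0.26] 1.64
[0.0, -1.08, 0.35] 1.72
[0.0, -1.05, 0.44] 1.8
[0.0, -1.01, 0.52] 1.88
```

View pics/k2c.png

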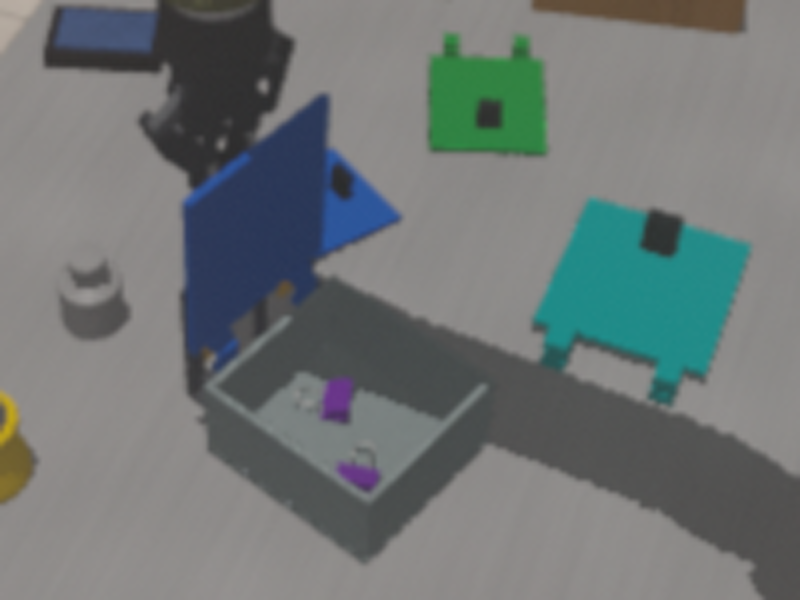

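The lid stands upright on its hinge (plate spans (185..328, 95..350)), with the fingers behind it on the knob. Next I lean it back.

>>> servo_tool --deltas '[[[0,-1.11,0.26],0,2],[[0,-1.08,0.35],0,2],[[0,-1.05,0.4],0,2],[[0,-0.5,0.2],0,2],[[0,0,0],0,2]]'

```text
clock: 6.45
position: [0.6344, -0.1987, 0.1939]
ee_rot: [-0.576, 0.817, 0.005, -0.003]
ft_force: [-0.2, -1.7, 3.1]
grip_width: 0.344
```

```bash
python3 -c "
from h import *
knob(n=4,a1=110)"
```

```text
t 6.45 grip 2.938923596403062 F [-0.2 -1.7  3.1] y -0.0021359122194514195 angle 104.5996945605223 radius err mm 3.2633608501744513
[0.0, -0.3, 0.15] 1.85
[0.0, -0.29, 0.16] 1.87
[0.0, -0.29, 0.16] 1.9
[0.0, -0.29, 0.17] 1.92
```

>>> servo_tool --deltas '[[[0,0,0],0,3.4],[[0,0,0],0,4],[[0,0,0],0,5],[[0,0,0],0,5],[[0,-0.3,0],0,5],[[0,-0.3,0],0,5],[[0,-0.3,0],0,5],[[0,-0.5,0],0,5],[[0,-0.5,0],0,5],[[0,-0.8,0],0,5],[[0,-1,0],0,5],[[0,-1,0],0,5]]'

```text
clock: 7.45
position: [0.68, -0.2152, 0.1942]
ee_rot: [-0.576, 0.817, 0.005, -0.003]
ft_force: [0.2, 0.2, -0.0]
grip_width: 0.587
```

>>> servo_tool --deltas '[[[0,-1.5,0],0,5],[[0,-2,0],0,5],[[0,-2,0],0,5],[[0,0,0],0,5],[[0,0,0],0,5],[[0,0,0],0,5]]'

```text
clock: 7.95
position: [0.7363, -0.2354, 0.1904]
ee_rot: [-0.576, 0.818, 0.006, -0.004]
ft_force: [-0.6, 1.0, -0.6]
grip_width: 0.584
```

```bash
python3 -c "
from h import *
go(H);shot('side','k3');p=cv2.imread('pics/k3.png')[120:270,240:440];cv2.imwrite('pics/k3c.png',cv2.resize(p,None,fx=4,fy=4,interpolation=2))"
```

```text
t 7.95 tcp [ 0.7363 -0.2354  0.1904] F [-0.58  0.99 -0.56] grip cm 4.99
delta cm [-0.23 17.2  10.89]
tcp in hinge frame [ 0.1735 -0.0024  0.1064]
```

View pics/k3c.png

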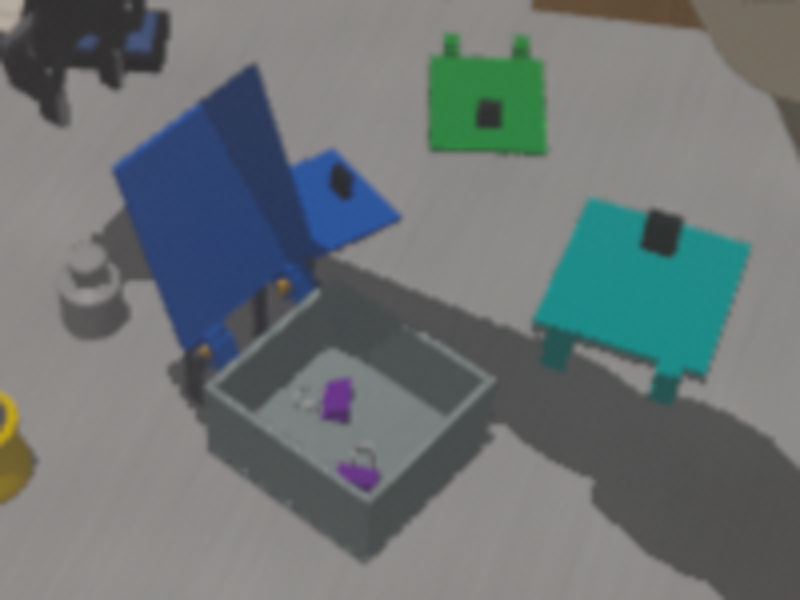

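The lid leans on the stop bar with nothing holding it (top edge (115,170)–(255,65)), and the gripper is clear behind it. I'll raise and turn the tool for the edge grasp.

>>> servo_tool --deltas '[[[0,0,-3],0,8.5],[[0,0,-3],0,8.5],[[0,0,-3],0,8.5],[[0,0,-3],0,8.5],[[0,0,0],-0.125,8.5],[[0,0,0],-0.125,8.5],[[0,0,0],-0.125,8.5],[[0,0,0],-0.125,8.5],[[0,0,0],-0.125,8.5],[[0,0,0],-0.125,8.5],[[0,0,0],-0.125,8.5],[[0,0,0],-0.125,8.5]]'

```text
clock: 9.0
position: [0.7312, -0.2342, 0.3234]
ee_rot: [0.898, -0.44, -0.005, 0.002]
ft_force: [-0.1, -0.6, -0.2]
grip_width: 0.997
```

>>> servo_tool --deltas '[[[0,0,0],-0.125,8.5],[[0,0,0],-0.125,8.5],[[0,0,0],-0.125,8.5],[[0,0,0],-0.125,8.5],[[0,0,0],-0.07,8.5],[[0,0,0],0,8.5]]'

```text
clock: 9.5
position: [0.7283, -0.2333, 0.3277]
ee_rot: [0.986, -0.164, -0.004, 0.001]
ft_force: [-0.0, -0.3, -0.5]
grip_width: 0.999
```

Run:
```python
from h import *
go(bin2w(.055,0,.21),BY)
# lid edge from depth (pre-raise picture)
p=cv2.imread('pics/k3.png');d=np.load('pics/k3.npy');uv,P=cloud('side',d);c=p[uv[:,1],uv[:,0]].astype(int)
B=P-H; X=np.c_[B@bx,B@by,B[:,2]]
m=(c[:,0]>c[:,2]+40)&(abs(X[:,1])<.085)&(X[:,0]>-.03)&(X[:,0]<.12)&(X[:,2]>.04)
X=X[m]; print(m.sum(),X.max(0).round(3),X.min(0).round(3)); k=np.polyfit(X[:,2],X[:,0],1); print('lean deg',np.rad2deg(np.arctan(k[0])),'x at z=0',k[1]); t=X[X[:,2]>np.percentile(X[:,2],97)]; print(t.mean(0).round(3))
```

```text
t 9.5 tcp [ 0.7283 -0.2333  0.3277] F [-0.03 -0.3  -0.51] grip cm 8.54
delta cm [-10.99  -0.49   3.45]
turn 0.015 q7 -0.23
tcp in hinge frame [ 0.1653 -0.0031  0.2437]
1720 [0.068 0.071 0.175] [ 0.007 -0.078  0.04 ]
lean deg 20.668792122100996 x at z=0 -0.0040282699849507825
[0.06  0.014 0.17 ]
```

>>> servo_tool --deltas '[[[-3.5,0,0],0.015,5],[[-3.5,0,0],0,5],[[-3.5,0,0],0,5],[[0,0,0],0,5],[[0,0,2.5],0,5],[[0,0,2.5],0,5],[[0,0,2],0,5],[[0,0,0],0,5]]'

```text
clock: 10.17
position: [0.6192, -0.1951, 0.2507]
ee_rot: [0.983, -0.183, -0.008, 0.003]
ft_force: [-0.1, -0.0, -0.7]
grip_width: 0.584
```

```bash
python3 -c "
from h import *
go(bin2w(.055,-.0025,.147),BY)"
```

```text
t 10.17 tcp [ 0.6192 -0.1951  0.2507] F [-0.11 -0.02 -0.68] grip cm 4.98
delta cm [ 0.56 -0.17  1.96]
turn -0.025 q7 -0.31
tcp in hinge frame [ 0.0497 -0.0039  0.1667]
```

>>> servo_tool --deltas '[[[0.5,-0.1,0.5],-0.025,5],[[0,0,1],0,5],[[0,0,0.4],0,5],[[0,0,0],0,5]]'

```text
clock: 10.5
position: [0.6249, -0.1963, 0.2336]
ee_rot: [0.985, -0.172, -0.006, 0.003]
ft_force: [-0.2, 1.1, -0.3]
grip_width: 0.583
```

```bash
python3 -c "
from h import *
go(bin2w(.0,-.0025,.158),BY)"
```

```text
t 10.5 tcp [ 0.6249 -0.1963  0.2336] F [-0.21  1.14 -0.29] grip cm 4.98
delta cm [-5.56 -0.05 -0.78]
turn -0.002 q7 -0.3
tcp in hinge frame [ 0.0555 -0.0031  0.1496]
```

>>> servo_tool --deltas '[[[-0.6,0,-0.15],0,4],[[-0.6,0,-0.15],0,3.5],[[-0.7,0,-0.15],0,3],[[-0.7,0,-0.1],0,3],[[-0.7,0,-0.1],0,3],[[-0.7,0,-0.1],0,3],[[-0.7,0,0],0,3],[[-0.5,0,0],0,2.5],[[-0.3,0,0],0,2],[[0,0,0],0,2]]'

```text
clock: 11.33
position: [0.5682, -0.1752, 0.2459]
ee_rot: [0.985, -0.172, -0.004, 0.004]
ft_force: [-0.7, 0.5, 0.3]
grip_width: 0.233
```

```bash
python3 -c "
from h import *
go(bin2w(.0,-.0025,.155),BY);shot('side','k4');p=cv2.imread('pics/k4.png')[100:250,240:440];cv2.imwrite('pics/k4c.png',cv2.resize(p,None,fx=4,fy=4,interpolation=2))"
```

```text
t 11.33 tcp [ 0.5682 -0.1752  0.2459] F [-0.75  0.53  0.25] grip cm 1.99
delta cm [0.5  0.02 0.69]
turn -0.002 q7 -0.28
tcp in hinge frame [-0.005  -0.0023  0.1619]
```

View pics/k4c.png

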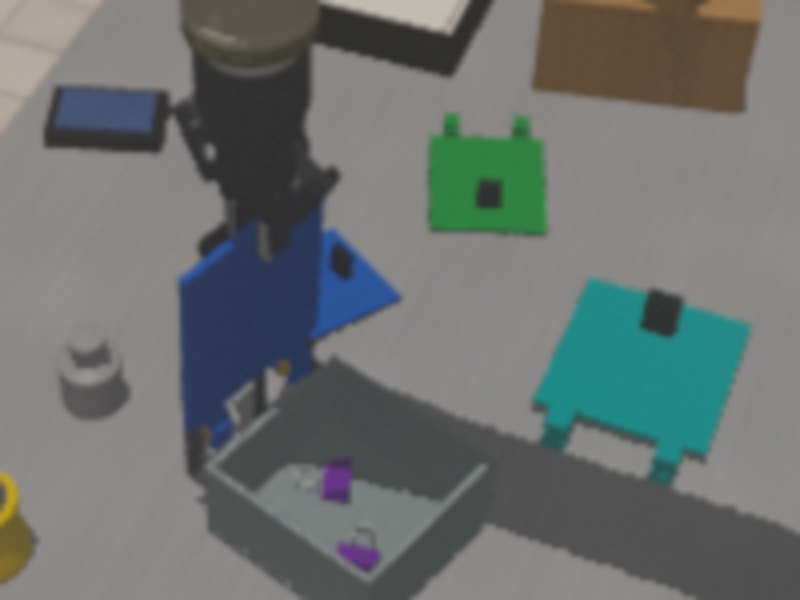

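The fingers straddle the upright lid's top edge at (265,240). I'll centre, lower 7 mm, and clamp.

>>> servo_tool --deltas '[[[0.5,0,0.4],0,2],[[0,0,0.3],0,2],[[0,0,0],0,2],[[0,0,0],0,0.4],[[0,0,0],0,0.4],[[0,0,0],0,0.4],[[0,0,0],0,0.4],[[0,0,0],0,0.4]]' --force 70

```text
clock: 12.05
position: [0.5748, -0.1778, 0.2375]
ee_rot: [0.985, -0.173, -0.004, 0.003]
ft_force: [0.3, -0.2, 0.4]
grip_width: 0.078
```

```bash
python3 -c "
from h import *
go(bin2w(.0,-.0025,.155),BY)"
```

```text
t 12.05 tcp [ 0.5748 -0.1778  0.2375] F [ 0.32 -0.21  0.38] grip cm 0.66
delta cm [-0.2  -0.   -0.15]
turn -0.003 q7 -0.29
tcp in hinge frame [ 0.002  -0.0025  0.1535]
```

>>> servo_tool --deltas '[[[-0.2,0,-0.1],0,0.4],[[0,0,0],0,0.4],[[0,0,0],0,0.4]]'

```text
clock: 12.3
position: [0.5721, -0.1767, 0.2376]
ee_rot: [0.985, -0.172, -0.005, 0.003]
ft_force: [-0.2, -0.4, -0.3]
grip_width: 0.074
```

>>> servo_tool --deltas '[[[-0.3,0,0],0,0.4],[[0,0,0],0,0.4],[[0,0,0],0,0.4]]'

```text
clock: 12.55
position: [0.5695, -0.1758, 0.2376]
ee_rot: [0.985, -0.172, -0.004, 0.003]
ft_force: [2.1, 0.0, -3.4]
grip_width: 0.078
```

>>> servo_tool --deltas '[[[0.6,0,0],0,0.4],[[0,0,0],0,0.4],[[0,0,0],0,0.4]]'

```text
clock: 12.8
position: [0.5753, -0.1779, 0.2376]
ee_rot: [0.985, -0.172, -0.005, 0.003]
ft_force: [-0.2, -0.3, 0.3]
grip_width: 0.078
```

```bash
python3 -c "
from h import *
go(bin2w(.0,-.0025,.155),BY)"
```

```text
t 12.8 tcp [ 0.5753 -0.1779  0.2376] F [-0.19 -0.31  0.29] grip cm 0.67
delta cm [-0.26  0.01 -0.14]
turn -0.002 q7 -0.29
tcp in hinge frame [ 0.0026 -0.0025  0.1536]
```

>>> servo_tool --deltas '[[[0.2,0,0],0,0.4],[[0,0,0],0,0.4],[[0,0,0],0,0.4]]'

```text
clock: 13.05
position: [0.5767, -0.1783, 0.2375]
ee_rot: [0.985, -0.172, -0.006, 0.003]
ft_force: [-0.7, 0.9, -0.1]
grip_width: 0.082
```

>>> servo_tool --deltas '[[[0.2,0,0],0,0.4],[[0,0,0],0,0.4],[[0,0,0],0,0.4]]'

```text
clock: 13.3
position: [0.5783, -0.1789, 0.2375]
ee_rot: [0.985, -0.172, -0.007, 0.003]
ft_force: [-2.1, -1.0, 0.7]
grip_width: 0.077
```

>>> servo_tool --deltas '[[[0.2,0,0],0,0.4],[[0,0,0],0,0.4],[[0,0,0],0,0.4]]'

```text
clock: 13.55
position: [0.5802, -0.1795, 0.2375]
ee_rot: [0.985, -0.172, -0.007, 0.003]
ft_force: [-1.8, -0.3, 1.1]
grip_width: 0.082
```

```bash
python3 -c "
from h import *
go(bin2w(.0,-.0025,.155),BY)"
```

```text
t 13.55 tcp [ 0.5802 -0.1795  0.2375] F [-1.84 -0.34  1.1 ] grip cm 0.7
delta cm [-0.77  0.02 -0.14]
turn -0.002 q7 -0.29
tcp in hinge frame [ 0.0077 -0.0023  0.1535]
```

>>> servo_tool --deltas '[[[-0.65,0,0],0,0.4],[[0,0,0],0,0.4],[[0,0,-0.2],0,0.4],[[0,0,0],0,0.4]]'

```text
clock: 13.88
position: [0.5739, -0.1772, 0.2393]
ee_rot: [0.985, -0.172, -0.006, 0.003]
ft_force: [-0.6, 0.7, -2.4]
grip_width: 0.08
```

>>> servo_tool --deltas '[[[0,0,-0.3],0,0.4],[[0,0,0],0,0.4],[[0,0,0],0,0.4]]'

```text
clock: 14.13
position: [0.5739, -0.1774, 0.2421]
ee_rot: [0.985, -0.172, -0.006, 0.003]
ft_force: [-0.2, -1.0, -2.4]
grip_width: 0.081
```

```bash
python3 -c "
from h import *
go(bin2w(.001,-.0025,.155),BY)"
```

```text
t 14.13 tcp [ 0.5739 -0.1774  0.2421] F [-0.17 -1.02 -2.42] grip cm 0.69
delta cm [-0.   -0.01  0.31]
turn -0.002 q7 -0.28
tcp in hinge frame [ 0.0011 -0.0025  0.1581]
```

>>> servo_tool --deltas '[[[0,0,-0.3],0,0.4],[[0,0,-0.3],0,0.4],[[0,0,0],0,0.4]]'

```text
clock: 14.38
position: [0.5741, -0.1775, 0.2485]
ee_rot: [0.985, -0.172, -0.006, 0.003]
ft_force: [-0.4, 0.4, -3.1]
grip_width: 0.075
```

>>> servo_tool --deltas '[[[0,0,-0.3],0,0.4],[[0,0,-0.3],0,0.4],[[0,0,-0.3],0,0.4],[[0,0,0],0,0.4]]'

```text
clock: 14.72
position: [0.5743, -0.1775, 0.2587]
ee_rot: [0.985, -0.172, -0.006, 0.003]
ft_force: [-0.3, -0.4, -3.1]
grip_width: 0.079
```

>>> servo_tool --deltas '[[[0,0,-0.4],0,0.4],[[0,0,-0.4],0,0.4],[[0,0,-0.4],0,0.4],[[0,0,-0.4],0,0.4],[[0,0,-0.4],0,0.4],[[0,0,0],0,0.4]]'

```text
clock: 15.22
position: [0.5746, -0.1773, 0.2812]
ee_rot: [0.985, -0.172, -0.006, 0.003]
ft_force: [0.7, 0.8, -2.3]
grip_width: 0.078
```

```bash
python3 -c "
from h import *
go(bin2w(.001,-.0025,.23),BY);shot('side','k5');p=cv2.imread('pics/k5.png')[80:240,240:400];cv2.imwrite('pics/k5c.png',cv2.resize(p,None,fx=3.7,fy=3.7,interpolation=2))"
```

```text
t 15.22 tcp [ 0.5746 -0.1773  0.2812] F [ 0.74  0.77 -2.25] grip cm 0.67
delta cm [-0.1   0.06 -3.28]
turn -0.002 q7 -0.28
tcp in hinge frame [ 0.0017 -0.0022  0.1972]
```

View pics/k5c.png

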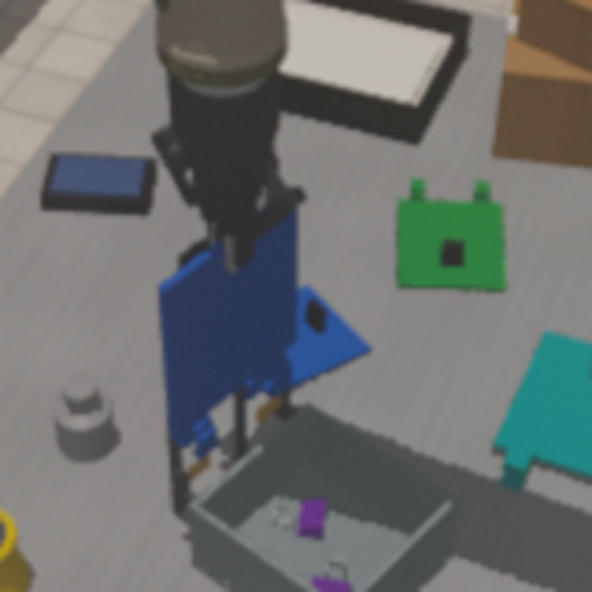

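The lid is off both pins, which show at (197,468) and (270,408), and it hangs upright in the grip. I'll raise and carry it.

>>> servo_tool --deltas '[[[0,0,-1],0,0.4],[[0,0,-1.5],0,0.4],[[0,0,-1.5],0,0.4],[[0,0,-0.5],0,0.4],[[-0.6,-1,0],0,0.4],[[-1.3,-2,0],0,0.4],[[-1.65,-2.5,0],0,0.4],[[-1.65,-2.5,0],0,0.4],[[-1.65,-2.5,0],0,0.4],[[-1.65,-2.5,0],0,0.4],[[-1.65,-2.5,0],0,0.4],[[-1.65,-2.5,0],0,0.4]]'

```text
clock: 16.27
position: [0.5208, 0.0384, 0.3238]
ee_rot: [0.984, -0.178, -0.009, 0.004]
ft_force: [0.9, 0.2, -2.4]
grip_width: 0.081
```

>>> servo_tool --deltas '[[[-1.65,-2.5,0],0,0.4],[[-1.65,-2.5,0],0,0.4],[[-1.65,-2.5,0],0,0.4],[[-1.5,-2.3,0],0,0.4],[[-1,-1.5,0],0,0.4],[[0,0,0],-0.1,0.4],[[0,0,0],-0.1,0.4],[[0,0,0],-0.1,0.4],[[0,0,0],-0.1,0.4],[[0,0,0],-0.05,0.4],[[0,0,0],0,0.4]]'

```text
clock: 17.18
position: [0.4731, 0.1954, 0.3184]
ee_rot: [0.998, 0.068, -0.012, 0.003]
ft_force: [-1.4, 0.1, -3.0]
grip_width: 0.081
```

```bash
python3 -c "
from h import *
go(S+[0,0,.25],SY)"
```

```text
t 17.18 tcp [0.4731 0.1954 0.3184] F [-1.37  0.14 -2.97] grip cm 0.69
delta cm [1.46 1.92 6.02]
turn -0.003 q7 -0.44
tcp in hinge frame [-0.2195  0.3145  0.2344]
```

>>> servo_tool --deltas '[[[1.4,1.8,0],0,0.4],[[0,0,1.5],0,0.4],[[0,0,0.5],0,0.4],[[0,0,0],0,0.4],[[0,0,0],0,0.4]]'

```text
clock: 17.6
position: [0.4865, 0.1813, 0.2966]
ee_rot: [0.998, 0.066, -0.012, 0.004]
ft_force: [0.2, 0.0, -3.1]
grip_width: 0.076
```

```bash
cat > ms.py <<'E'
from h import *
import sys
go(S+[0,0,.19],SY); f=sys.argv[1]
sx=np.array([np.cos(SY),np.sin(SY),0]);sy=np.array([-np.sin(SY),np.cos(SY),0])
o=telemetry.get_obs();T=o['position']-S;print('tcp in slot',(T@sx).round(4),(T@sy).round(4),T[2].round(4))
for n in ['side','top']:
    p,d=shot(n,f+n);uv,P=cloud(n,d);c=p[uv[:,1],uv[:,0]].astype(int);B=P-S;X=np.c_[B@sx,B@sy,B[:,2]]
    m=(c[:,0]>c[:,2]+30)&(c[:,0]>c[:,1]+20)&(abs(X[:,1])<.13)&(abs(X[:,0])<.06)&(X[:,2]>.0);Y=X[m]
    if m.sum()<30: print(n,m.sum());continue
    print(n,m.sum(),'min',Y.min(0).round(3),'max',Y.max(0).round(3))
    A=np.c_[Y[:,1],Y[:,2]-.1,np.ones(len(Y))]; q=Y[:,2]<T[2]+.01
    k,*_=np.linalg.lstsq(A[q],Y[q,0],rcond=None); print('plane x: yaw',k[0].round(3),'tilt',k[1].round(3),'x at z=.1',k[2].round(4), 'rms',np.std(A[q]@k-Y[q,0]).round(4))
    s=(c.min(1)>120)&(X[:,2]>.052)&(X[:,2]<.075)&(abs(X[:,1])<.1)&(abs(X[:,0])<.05);print('panels',s.sum(),X[s].min(0).round(3),X[s].max(0).round(3))
E
python3 ms.py s1; python3 -c "
import cv2
p=cv2.imread('pics/s1side.png')[200:360,210:370];cv2.imwrite('pics/s1c.png',cv2.resize(p,None,fx=3.7,fy=3.7,interpolation=2))"
```

```text
t 17.6 tcp [0.4865 0.1813 0.2966] F [ 0.23  0.03 -3.13] grip cm 0.64
delta cm [0.43 0.31 9.86]
turn -0.008 q7 -0.43
tcp in hinge frame [-0.2021  0.3058  0.2126]
tcp in slot -0.0017 0.0036 0.2886
side 1018 min [-0.02  -0.06   0.123] max [0.015 0.078 0.319]
plane x: yaw 0.018 tilt 0.046 x at z=.1 -0.0135 rms 0.0026
panels 90 [-0.025  0.006  0.059] [0.025 0.074 0.068]
top 609 min [-0.022 -0.07   0.126] max [0.001 0.032 0.319]
plane x: yaw 0.016 tilt 0.041 x at z=.1 -0.0135 rms 0.0017
panels 22 [-0.026 -0.076  0.056] [0.024 0.032 0.066]
```

View pics/s1c.png

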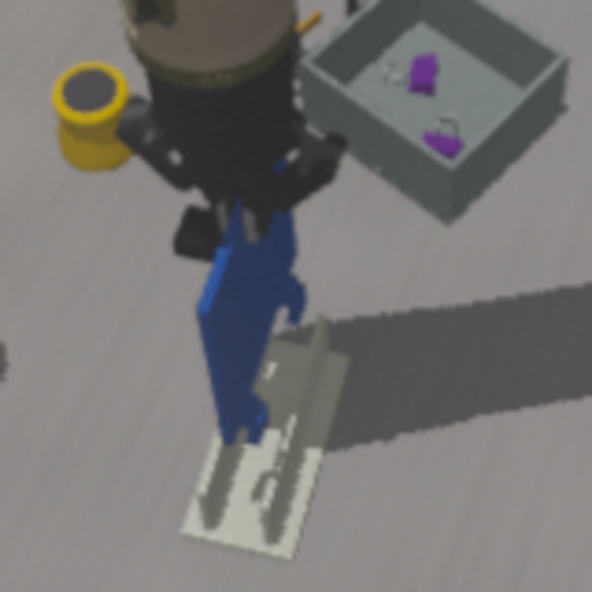

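The lid hangs above the slot, leaning about 2.5°, with its hinge edge about 8 mm to the -x side of the slot's middle. I'll correct that and descend partway.

>>> servo_tool --deltas '[[[0.8,0.2,0],-0.01,0.4],[[0,0,1.5],0,0.4],[[0,0,1.5],0,0.4],[[0,0,1],0,0.4],[[0,0,0],0,0.4],[[0,0,0],0,0.4]]'

```text
clock: 18.2
position: [0.4975, 0.1809, 0.2585]
ee_rot: [0.997, 0.072, -0.009, 0.003]
ft_force: [-1.0, 0.9, -2.0]
grip_width: 0.08
```

```bash
python3 ms.py s2
```

```text
t 18.2 tcp [0.4975 0.1809 0.2585] F [-0.96  0.9  -2.04] grip cm 0.68
delta cm [-0.8   0.13  6.07]
turn 0.004 q7 -0.44
tcp in hinge frame [-0.1916  0.3092  0.1745]
tcp in slot 0.0092 0.0017 0.2505
side 911 min [-0.008 -0.064  0.084] max [0.025 0.075 0.281]
plane x: yaw 0.006 tilt 0.04 x at z=.1 0.0001 rms 0.0023
panels 89 [-0.025  0.006  0.059] [0.025 0.074 0.068]
top 545 min [-0.009 -0.072  0.087] max [0.021 0.02  0.28 ]
plane x: yaw 0.003 tilt 0.035 x at z=.1 -0.0004 rms 0.0019
panels 14 [-0.025 -0.076  0.059] [0.022 0.022 0.066]
```

>>> servo_tool --deltas '[[[-0.35,0,0],0,0.4],[[0,0,1],0,0.4],[[0,0,1.2],0,0.4],[[0,0,1.2],0,0.4],[[0,0,0.8],0,0.4],[[0,0,0],0,0.4],[[0,0,0],0,0.4]]'

```text
clock: 18.88
position: [0.4932, 0.1802, 0.2135]
ee_rot: [0.997, 0.072, -0.008, 0.003]
ft_force: [-0.8, 0.1, -2.0]
grip_width: 0.08
```

```bash
python3 ms.py s3
```

```text
t 18.88 tcp [0.4932 0.1802 0.2135] F [-0.79  0.12 -2.02] grip cm 0.69
delta cm [-0.45  0.15  1.56]
turn 0.004 q7 -0.46
tcp in hinge frame [-0.1954  0.307   0.1295]
tcp in slot 0.0047 0.0016 0.2055
side 806 min [-0.012 -0.063  0.041] max [0.02  0.074 0.236]
plane x: yaw 0.007 tilt 0.038 x at z=.1 -0.0024 rms 0.0024
panels 91 [-0.025  0.01   0.058] [0.025 0.074 0.07 ]
top 479 min [-0.013 -0.072  0.043] max [0.018 0.016 0.234]
plane x: yaw 0.003 tilt 0.037 x at z=.1 -0.0032 rms 0.0021
panels 8 [-0.025 -0.075  0.057] [0.023 0.014 0.073]
```

>>> servo_tool --deltas '[[[0,0,1],0,0.4],[[0,0,1],0,0.4],[[0,0,1],0,0.4],[[0,0,0],0,0.4],[[0,0,0],0,0.4]]'

```text
clock: 19.4
position: [0.4934, 0.1803, 0.1815]
ee_rot: [0.997, 0.072, -0.007, 0.003]
ft_force: [-0.0, 0.3, -2.0]
grip_width: 0.079
```

>>> servo_tool --deltas '[[[0,0,0.3],0,0.4],[[0,0,0],0,0.4],[[0,0,0.2],0,0.4],[[0,0,0],0,0.4]]'

```text
clock: 19.73
position: [0.4937, 0.1807, 0.1766]
ee_rot: [0.997, 0.072, -0.007, 0.003]
ft_force: [0.3, -0.3, -3.4]
grip_width: 0.08
```

```bash
python3 ms.py s4
```

```text
t 19.73 tcp [0.4937 0.1807 0.1766] F [ 0.27 -0.26 -3.39] grip cm 0.68
delta cm [-0.57  0.2  -2.13]
turn 0.004 q7 -0.48
tcp in hinge frame [-0.1951  0.3076  0.0926]
tcp in slot 0.0054 0.002 0.1686
side 726 min [-0.01  -0.061  0.002] max [0.019 0.075 0.201]
plane x: yaw 0.008 tilt 0.029 x at z=.1 -0.0002 rms 0.0021
panels 85 [-0.025  0.013  0.059] [0.024 0.074 0.068]
top 411 min [-0.01  -0.072  0.018] max [0.008 0.008 0.2  ]
plane x: yaw -0.004 tilt 0.022 x at z=.1 -0.0013 rms 0.0014Traceback (most recent call last):
  File "ms.py", line 13, in <module>
    s=(c.min(1)>120)&(X[:,2]>.052)&(X[:,2]<.075)&(abs(X[:,1])<.1)&(abs(X[:,0])<.05);print('panels',s.sum(),X[s].min(0).round(3),X[s].max(0).round(3))
                                                                                                           ~~~~~~~~^^^
    return umr_minimum(a, axis, None, out, keepdims, initial, where)
ValueError: zero-size array to reduction operation minimum which has no identity
```

Not yet on the floor; about 1–2 mm remain.

>>> servo_tool --deltas '[[[0,0,0.15],0,0.4],[[0,0,0],0,0.4],[[0,0,0],0,0.4]]'

```text
clock: 20.08
position: [0.4945, 0.1813, 0.1767]
ee_rot: [0.997, 0.072, -0.006, 0.002]
ft_force: [0.7, 0.8, -3.1]
grip_width: 0.077
```

>>> servo_tool --deltas '[[[0,0,0.15],0,0.4],[[0,0,0],0,0.4],[[0,0,0],0,0.4]]'

```text
clock: 20.33
position: [0.495, 0.1821, 0.1763]
ee_rot: [0.997, 0.072, -0.005, 0.002]
ft_force: [-0.3, -0.5, -3.2]
grip_width: 0.081
```

```bash
python3 -c "
from h import *
o=st(); print(o['tau'])"
```

```text
{'clock': np.float64(20.333), 'joint_pos': array([ 0.381,  0.294, -0.946,  1.744,  0.25 ,  1.242, -0.485]), 'position': array([0.495, 0.182, 0.176]), 'ee_rot': array([ 0.997,  0.072, -0.005,  0.002]), 'ft_force': array([-0.329, -0.523, -3.153]), 'grip_width': np.float64(0.081)}
[ 1.25648933e-01 -4.33605874e+01 -8.83941114e+00 -3.74607646e+01
  1.49301142e-01 -1.42604546e-01  2.14268093e-02]
```

>>> servo_tool --deltas '[[[0,0,0.4],0,0.4],[[0,0,0],0,0.4],[[0,0,0],0,0.4]]'

```text
clock: 20.58
position: [0.4965, 0.1832, 0.1766]
ee_rot: [0.997, 0.072, -0.002, 0.002]
ft_force: [-2.3, -0.7, -2.8]
grip_width: 0.078
```

```bash
sed -i "s/;print('panels'.*//" ms.py; python3 ms.py s5;  python3 -c "
import cv2
p=cv2.imread('pics/s5side.png')[200:360,210:370];cv2.imwrite('pics/s5c.png',cv2.resize(p,None,fx=3.7,fy=3.7,interpolation=2))"
```

```text
t 20.58 tcp [0.4965 0.1832 0.1766] F [-2.3  -0.69 -2.77] grip cm 0.67
delta cm [-0.86  0.41 -2.13]
turn 0.004 q7 -0.49
tcp in hinge frame [-0.1933  0.3109  0.0926]
tcp in slot 0.0085 0.004 0.1686
side 764 min [-0.009 -0.059  0.004] max [0.022 0.077 0.2  ]
plane x: yaw 0.009 tilt 0.041 x at z=.1 0.0022 rms 0.0023
top 424 min [-0.009 -0.071  0.016] max [0.011 0.012 0.199]
plane x: yaw -0.003 tilt 0.035 x at z=.1 0.001 rms 0.0017
```

View pics/s5c.png

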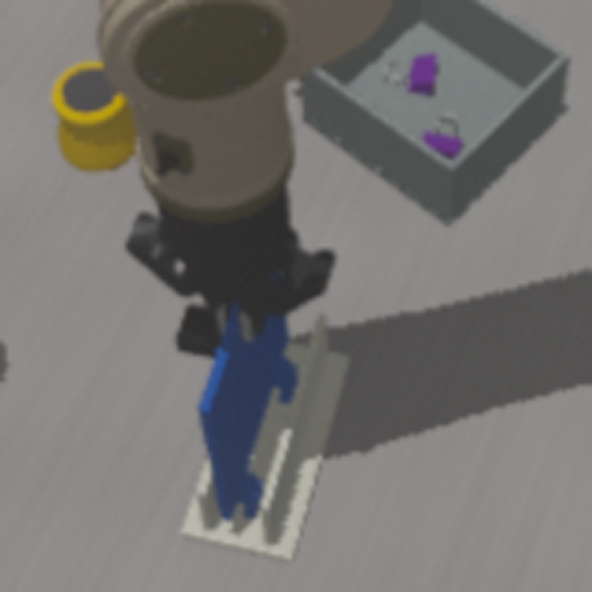

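>>> servo_tool --deltas '[[[-0.25,0.1,-0.4],0,0.4],[[0,0,0],0,0.4],[[0,0,0],0,0.4]]'

```text
clock: 20.93
position: [0.4939, 0.1811, 0.1792]
ee_rot: [0.997, 0.072, -0.003, 0.002]
ft_force: [-0.3, -0.5, -2.4]
grip_width: 0.08
```

```bash
python3 -c "
from h import *
o=st(); print(np.round(o['tau'],2),np.round(o['torque'],2))"
```

```text
{'clock': np.float64(20.933), 'joint_pos': array([ 0.388,  0.284, -0.949,  1.747,  0.244,  1.243, -0.48 ]), 'position': array([0.494, 0.181, 0.179]), 'ee_rot': array([ 0.997,  0.072, -0.003,  0.002]), 'ft_force': array([-0.303, -0.516, -2.373]), 'grip_width': np.float64(0.08)}
[-2.200e-01 -4.361e+01 -9.090e+00 -3.825e+01 -5.000e-02  7.000e-02
  2.000e-02] [ 0.03 -0.08 -0.02]
```

>>> servo_tool --deltas '[[[0,0,0.3],0,0.4],[[0,0,0],0,0.4],[[0,0,0],0,0.4]]'

```text
clock: 21.18
position: [0.4944, 0.1811, 0.1761]
ee_rot: [0.997, 0.072, -0.002, 0.002]
ft_force: [0.5, 0.4, -1.2]
grip_width: 0.082
```

```bash
python3 -c "
from h import *
o=st(); print(np.round(o['tau'],2),np.round(o['torque'],2))"
```

```text
{'clock': np.float64(21.183), 'joint_pos': array([ 0.386,  0.287, -0.948,  1.751,  0.247,  1.235, -0.483]), 'position': array([0.494, 0.181, 0.176]), 'ee_rot': array([ 0.997,  0.072, -0.002,  0.002]), 'ft_force': array([ 0.511,  0.374, -1.183]), 'grip_width': np.float64(0.082)}
[-1.000e-02 -4.354e+01 -8.950e+00 -3.792e+01  2.000e-02  2.000e-02
 -1.000e-02] [0.06 0.01 0.02]
```

>>> servo_tool --deltas '[[[-0.1,0,0.3],0,0.4],[[0,0,0],0,0.4],[[0,0,0],0,0.4]]'

```text
clock: 21.43
position: [0.4955, 0.1819, 0.1768]
ee_rot: [0.997, 0.071, 0.001, 0.002]
ft_force: [-0.5, -0.2, -2.5]
grip_width: 0.081
```

>>> servo_tool --deltas '[[[-0.1,0,0.3],0,0.4],[[0,0,0],0,0.4],[[0,0,0],0,0.4]]'

```text
clock: 21.68
position: [0.4953, 0.1822, 0.176]
ee_rot: [0.997, 0.071, 0.002, 0.002]
ft_force: [-1.3, -0.7, 0.1]
grip_width: 0.078
```

```bash
python3 -c "
from h import *
o=st(); print(np.round(o['tau'],2),np.round(o['torque'],2))"; python3 ms.py s6
```

```text
{'clock': np.float64(21.683), 'joint_pos': array([ 0.386,  0.283, -0.948,  1.754,  0.249,  1.228, -0.486]), 'position': array([0.495, 0.182, 0.176]), 'ee_rot': array([0.997, 0.071, 0.002, 0.002]), 'ft_force': array([-1.309, -0.748,  0.108]), 'grip_width': np.float64(0.078)}
[  0.23 -42.3   -8.27 -37.96   0.57  -0.92   0.08] [-0.15  0.74 -0.1 ]
t 21.68 tcp [0.4953 0.1822 0.176 ] F [-1.31 -0.75  0.11] grip cm 0.67
delta cm [-0.71  0.33 -2.2 ]
turn 0.003 q7 -0.49
tcp in hinge frame [-0.1941  0.3096  0.092 ]
tcp in slot 0.0071 0.0032 0.168
side 732 min [-0.008 -0.058  0.003] max [0.022 0.077 0.199]
plane x: yaw 0.013 tilt 0.029 x at z=.1 0.0015 rms 0.0025
top 427 min [-0.009 -0.071  0.003] max [0.02  0.017 0.199]
plane x: yaw 0.007 tilt 0.026 x at z=.1 0.0008 rms 0.0023
```

>>> servo_tool --deltas '[[[-0.1,0,0.4],0,0.4],[[0,0,0],0,0.4],[[0,0,0],0,0.4],[[0,0,0],0,0.4]]'

```text
clock: 22.12
position: [0.4953, 0.1823, 0.176]
ee_rot: [0.997, 0.071, 0.003, 0.003]
ft_force: [-3.3, -1.7, 4.1]
grip_width: 0.081
```

>>> servo_tool --deltas '[[[0,0,-0.1],0,1],[[0,0,0],0,1.5],[[0,0,0],0,2],[[0,0,0],0,2.5],[[0,0,0],0,3],[[0,0,0],0,3],[[0,0,0],0,3]]' --force 20

```text
clock: 22.7
position: [0.4975, 0.1827, 0.177]
ee_rot: [0.997, 0.071, 0.005, 0.002]
ft_force: [-0.6, 0.8, -0.7]
grip_width: 0.354
```

```bash
python3 ms.py s7
```

```text
t 22.7 tcp [0.4975 0.1827 0.177 ] F [-0.61  0.82 -0.75] grip cm 3.02
delta cm [-0.91  0.35 -2.11]
turn 0.002 q7 -0.49
tcp in hinge frame [-0.1922  0.3108  0.093 ]
tcp in slot 0.0093 0.0034 0.169
side 734 min [-0.009 -0.055  0.004] max [0.02  0.076 0.2  ]
plane x: yaw 0.018 tilt 0.022 x at z=.1 0.0009 rms 0.0024
top 426 min [-0.009 -0.071  0.007] max [0.007 0.018 0.235]
plane x: yaw -0.001 tilt 0.013 x at z=.1 -0.0006 rms 0.0016
```

>>> servo_tool --deltas '[[[-0.3,0,0],0,4],[[0,0,0],0,5.5],[[0,0,0],0,5.5],[[0,0,0],0,5.5],[[0,0,-0.7],0,5.5],[[0,0,-1],0,5.5],[[0,0,-1.5],0,5.5],[[0,0,-2.5],0,5.5],[[0,0,-3],0,5.5],[[0,0,-3],0,5.5],[[0,0,-2],0,5.5],[[0,0,0],0,5.5]]'

```text
clock: 23.8
position: [0.4911, 0.1831, 0.3251]
ee_rot: [0.997, 0.072, 0.005, 0.001]
ft_force: [0.4, -0.2, 0.0]
grip_width: 0.647
```

```bash
python3 ms.py s8; python3 -c "
import cv2,numpy as np
p=cv2.imread('pics/s8side.png')[200:360,180:370];cv2.imwrite('pics/s8c.png',cv2.resize(p,None,fx=3.7,fy=3.7,interpolation=2))"
```

```text
t 23.8 tcp [0.4911 0.1831 0.3251] F [ 0.43 -0.18  0.04] grip cm 5.53
delta cm [-0.44  0.43 12.71]
turn 0.004 q7 -0.4
tcp in hinge frame [-0.1984  0.309   0.2411]
tcp in slot 0.0031 0.0048 0.3171
side 958 min [-0.009 -0.063  0.005] max [0.02  0.077 0.199]
plane x: yaw 0.011 tilt 0.025 x at z=.1 0.0009 rms 0.0026
top 708 min [-0.011 -0.071  0.002] max [0.018 0.071 0.199]
plane x: yaw -0.004 tilt 0.024 x at z=.1 -0.0003 rms 0.002
```

View pics/s8c.png

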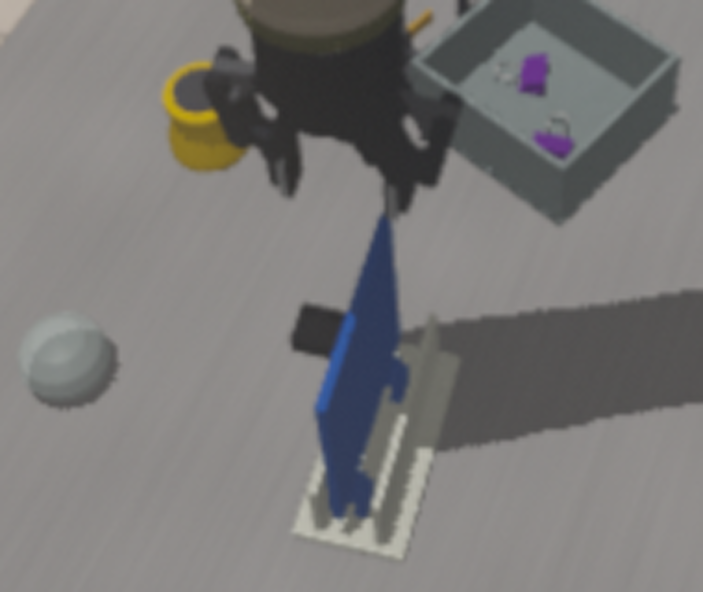

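The lid stands free and upright in the slot with its knuckles on the floor, at (350,505), and the gripper is well clear above it.

```bash
python3 -c "
from h import *
order.hand_in()"
```

```text
the job is handed in; nothing more can be done
```

The blue lid is off the clip bin and standing by itself in the white stand's slot, hinge edge down. I handed the job in at about 24 s of the 72 s allowed; `hand_in` gives no verdict.

- **What I did:** I lifted the lid by its knob, leaned it back on the stop bar (about 20° past upright) and let go. I then took it by its upper edge, brought it upright and lifted it about 44 mm straight up off the pins without it catching. After that I lowered it into the slot until the wrist force showed it on the floor (about +4 N up) before letting go.
- **Last checks (camera depth):** The lid leans about 1.4° from upright. Its hinge is about 2 mm off the slot's middle across and 2–4 mm along. The top edge read 199 mm above the slot floor against 193.5 mm expected, and I put most of that down to depth bias. The wrist force was near zero and the gripper was about 12 cm above the lid.
- **What disagreed:** In the last 2 mm of lowering, several down steps moved the tool sideways instead, with no clear force at first. I backed up and tried again, and contact then showed.
- **Other objects:** I did not measure the magnet holder, weight and glass again at the end. The arm stayed well above them, and they looked undisturbed in the pictures where they showed. The weight was last seen just after the lid came off the pins.

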